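# Put the two cocktail shakers back together

## Task

The bar's two three-piece cocktail shakers have been rinsed and their parts stand about the backbar: put both back together for service, the bright steel parts on the steel tin and the copper parts on the copper tin. Set each strainer top fully home in the mouth of its own tin, then its cap fully down over the strainer's neck. Leave the tins standing upright where they are on the mat, and do not shift or knock over the jigger and the glasses nearby.

Things in the scene. Friction and masses are not known exactly. Their poses are not given: they have to be found in the camera images.
- tin_steel: Open steel shaker tin, upright and loose on the mat: 130 mm tall, 78 mm across the rim, 58 mm at the foot, mouth 71 mm wide, wall 3 mm, about 0.35 kg. Origin: centre of its underside, z up; yaw does not matter. With its strainer top home, the strainer's origin is 114 mm above this one, on the tin's axis.
- tin_copper: Open copper shaker tin, upright and loose on the mat: 100 mm tall, 62 mm across the rim, 48 mm at the foot, mouth 55 mm wide, wall 3 mm, about 0.35 kg. Origin: centre of its underside, z up; yaw does not matter. With its strainer top home, the strainer's origin is 86 mm above this one, on the tin's axis.
- strainer_steel: Steel strainer top, upright, loose: 76 mm tall, 0.11 kg. Spigot 0-16 mm high, tapering 68 to 61 mm downward, enters the tin; flange 79 mm across at 16-20 mm rests on the rim; dome; ledge 46 mm across at 46 mm; neck above it, 36 mm across for 18 mm (grip here), then tapering to 26; holes in its end. Origin: centre of underside, z up; yaw free.
- strainer_copper: Copper strainer top, upright, loose: 66 mm tall, 0.11 kg. Spigot 0-14 mm high, tapering 52 to 45 mm downward, enters the tin; flange 63 mm across at 14-18 mm rests on the rim; dome; ledge 38 mm across at 38 mm; neck above it, 28 mm across for 17 mm (grip here), then tapering to 18; holes in its end. Origin: centre of underside, z up; yaw free.
- cap_steel: Steel cap, a thimble standing on its open rim, loose: 35 mm tall, 45 mm across, bore about 39 mm, 0.05 kg. It goes over the neck of the steel strainer top until its rim rests on the ledge, its origin then 46 mm above the strainer's. Origin: centre of its open rim (underside), z up; yaw does not matter.
- cap_copper: Copper cap, a thimble standing on its open rim, loose: 33 mm tall, 37 mm across, bore about 31 mm, 0.05 kg. It goes over the neck of the copper strainer top until its rim rests on the ledge, its origin then 38 mm above the strainer's. Origin: centre of its open rim (underside), z up; yaw does not matter.
- shaker_mat: black ribbed rubber service mat, 140 x 400 x 7 mm, lying fixed on the wooden top with its long side roughly along y; both tins stand on it. Origin: centre of its underside; its top is 7 mm higher
- bar_jigger: hourglass-shaped metal measure (jigger), 43 mm across, 76 mm tall, loose, standing among the shaker parts; no part of a shaker, leave it. Origin: centre of its underside, z up
- left_wine_glass: stemmed wine glass, 62 mm across, 165 mm tall, loose, standing to the left; leave it. Origin: centre of its foot's underside, z up
- right_goblet: short-stemmed glass goblet, 53 mm across, 114 mm tall, loose, standing to the right; leave it. Origin: centre of its foot's underside, z up
Things that resemble listed ones, but are neither listed nor needed, are in the scene too. Leave any black or purple look-alike of the cap_steel alone.

How it is judged:
At the end, for the whole second after the job is handed in: Tins upright (0.06 rad), within 40 mm of their start; each strainer home in the tin of its metal (3 mm high or low, 4 mm off axis, 0.07 rad); each cap down on the strainer of its metal (3 mm, 4.5 mm, 0.09 rad); all released and at rest (angle between each of tin_steel, tin_copper's own z axis and vertical below 0.06 rad and distance of each of tin_steel, tin_copper from where it was at the start of the episode below 0.04 m and z of strainer_steel in the frame of tin_steel between 0.111 and 0.117 m and horizontal distance between strainer_steel and tin_steel below 0.004 m and angle between the z axis of strainer_steel and the z axis of tin_steel, either way round below 0.07 rad and z of cap_steel in the frame of strainer_steel between 0.043 and 0.049 m and horizontal distance between cap_steel and strainer_steel below 0.0045 m and angle between the z axis of cap_steel and the z axis of strainer_steel, either way round below 0.09 rad and linear speed of each of tin_steel, strainer_steel, cap_steel, tin_copper, strainer_copper, cap_copper below 0.02 m/s and z of strainer_copper in the frame of tin_copper between 0.083 and 0.089 m and horizontal distance between strainer_copper and tin_copper below 0.004 m and angle between the z axis of strainer_copper and the z axis of tin_copper, either way round below 0.07 rad and z of cap_copper in the frame of strainer_copper between 0.035 and 0.041 m and horizontal distance between cap_copper and strainer_copper below 0.0045 m and angle between the z axis of cap_copper and the z axis of strainer_copper, either way round below 0.09 rad); the robot touches nothing.
It fails at once if a tin is knocked over (angle between any of tin_steel, tin_copper's own z axis and vertical above 0.5 rad).
It fails at once if the jigger or a glass is knocked over or shifted by more than 30 mm (angle between any of bar_jigger, left_wine_glass, right_goblet's own z axis and vertical above 0.5 rad or distance of any of bar_jigger, left_wine_glass, right_goblet from where it was at the start of the episode above 0.03 m).
It also fails if it takes over 115 s, if anything falls off the work surface, if the arm or the gripper's body presses on something with over 40 N, if the wrist force passes 120 N, or if a joint passes its speed limit or range.

## Robot

A 7-joint arm with a two-finger parallel gripper is mounted at the origin on a cart in front of the work surface, level with it; the furniture and walls round the work are solid. World frame = base frame: x ahead of the robot, y to its left, z up, the work surface at z = 0. Lengths are in m, angles in rad, forces in N, time in s.
With the tool pointing down it reaches from about 0.35 to 0.9 m from the base axis. Payload 8.1 kg.
Tool frame: the origin (TCP) lies at the very end of the fingers, on their centre line; the grasp point (between the pads) lies arm.grip_point_offset behind it (arm.grip_point_offset is the distance from the TCP to the grasp point, in m); z points along the fingers, y is the line along which they close (so a half turn about z gives the same grasp; the last joint's range is limited). The gripper opens to 92 mm and grips with 3 to 60 N. Pads are 19 mm wide; open, the fingers measure 130 mm over their backs; the gripper's body (75 mm by 190 mm) begins 47 mm behind the grasp point.
Start: joints at [1.227, 0.434, 0.025, 1.573, -0.012, 1.134, -0.075], TCP at [0.149, -0.607, 0.227] pointing down, gripper open.
Joint ranges: [-2.62, 2.62], [-0.44, 2.09], [-1.27, 1.32], [0.08, 2.57], [-1.32, 4.46], [0.12, 2], [-2.74, 2.74]. Speed limits (rad/s): [2.22, 2.22, 3.01, 3.01, 3.14, 3.14, 3.14].

## Interface

Orientations are given as a rotation vector (axis times angle).
In Python, from cell import arm gives the robot as it stands. The module is installed in compiled form; this text tells all that it offers.
- The arm moves only by the shell command python3 -m creep 'ROWS' [OPENING] [FORCE]. ROWS is JSON, a list of rows, each a list of 6 numbers: the shift along the tool's x, y, z scaled (see below), then the turn, a rotation vector about the tool's x, y, z scaled (see below). A call has 1 to 20 rows; each row shifts and turns the commanded pose from where the row before left it, along the tool's axes as they then stand; what a row does not reach is not made up. The controller multiplies each number of a shift by 0.4 m and each number of a turn by 120 degrees. A row lasts 1/12 s, in which the tool goes at most 41.7 mm and 7.16 degrees, less where a joint would pass 70% of its speed; a pose out of reach is approached as far as the arm can. A call with a number of a shift or a turn outside -1 to 1 is refused whole. A call with a gripper value outside its range is refused whole. OPENING is the closure, from -1 (fully open) to 1 (shut), set as the call begins (- or left out, the last holds). The fingers move at their own pace and stop on an object; FORCE is the grip in N (left out, the last holds). Time passes only in rows, so rows that do not move let the fingers close. It gives the time, the measured TCP pose, the force, the opening and the grip force at its end, in the units of the state.
- arm.observe(): the state, without advancing time (a new reading comes with each control period).
- arm.get_image(name): name is "side" or "top"; returns a dict with "frame" (480x640x3 uint8, red, green, blue), "intrinsics" (3x3 intrinsics, pixels), "distortion" ([k1, k2, p1, p2, k3] as OpenCV has them; the pictures are not rectified), "rvec" (rotation vector, rad) and "tvec" (3), from world to camera coordinates, as OpenCV has them. Camera axes: x right, y down, z forward; pixel columns grow to the right and rows downward; lengths in m; the calibration is good to about 2 mm. A picture is of the moment at which its call begins. There is no depth.
- arm.sign_off(): hands the job in; it is judged then, once.
The state is a dict: "clock": time; "joints": joint angles; "dq": joint speeds; "joint_efforts": joint torques, N m; "position": TCP position; "ee_rot": TCP orientation; "force": force on the tool from outside, world axes, zero at the start; "ft_torque": the same for the moment, N m; "width": opening from 0.0 (shut) to 1.0 (fully open); "gripper_force": force on a finger pad.
Only numpy, scipy, OpenCV 4.12 (cv2) and the standard library are available. Lean on these libraries where they do the work, as an engineer would, in place of code of your own. Each camera call takes 0.05 s, during which the arm holds its last target. There are 200 camera calls.

## Working session

There is one attempt and no reset: what is moved stays moved. The work goes in short steps, Python scripts to look and compute and a shell command to move; the robot and the scene stay as the last step left them, time stands still between calls to the robot, and variables do not carry over. Pictures are saved under pics/ and viewed, at most 14 in all, crops included, and the job is handed in when it is done.

```bash
mkdir -p pics; cat > h.py <<'E'
import numpy as np, cv2
from cell import arm
def cam(n):
    d=arm.get_image(n); d['K']=np.array(d['intrinsics'],float); d['D']=np.array(d['distortion'],float)
    d['R']=cv2.Rodrigues(np.array(d['rvec'],float))[0]; d['t']=np.array(d['tvec'],float).ravel(); d['C']=-d['R'].T@d['t']; return d
def save(d,f): cv2.imwrite(f,cv2.cvtColor(d['frame'],cv2.COLOR_RGB2BGR))
def ray(d,uv):
    p=cv2.undistortPoints(np.array([[uv]],float),d['K'],d['D'])[0,0]; return d['R'].T@np.array([p[0],p[1],1.])
def onz(d,uv,z):
    r=ray(d,uv); return d['C']+r*(z-d['C'][2])/r[2]
def tri(d1,uv1,d2,uv2):
    a,b=ray(d1,uv1),ray(d2,uv2); a/=np.linalg.norm(a); b/=np.linalg.norm(b)
    s=np.linalg.lstsq(np.c_[a,-b],d2['C']-d1['C'],rcond=None)[0]
    p,q=d1['C']+a*s[0],d2['C']+b*s[1]; return (p+q)/2,np.linalg.norm(p-q)
def proj(d,p): return cv2.projectPoints(np.array(p,float).reshape(-1,1,3),np.array(d['rvec'],float),d['t'],d['K'],d['D'])[0].reshape(-1,2)
E
python3 - <<'E'
from h import *
for n in('side','top'):
    d=cam(n);save(d,f'pics/{n}0.png');print(n,d['C'].round(3),d['R'].round(2).tolist(),d['K'][0,0],d['D'])
o=arm.observe();print(o,arm.grip_point_offset)
E
```

```text
side [0.563 1.174 0.709] [[-1.0, 0.02, -0.0], [0.01, 0.45, -0.9], [-0.02, -0.9, -0.45]] 560.9365001381872 [-0.16875868  0.          0.          0.          0.        ]
top [ 0.21  -0.175  1.653] [[-0.03, -1.0, -0.03], [-0.98, 0.03, -0.2], [0.2, 0.03, -0.98]] 623.8760442300724 [-0.22307327  0.          0.          0.          0.        ]
{'clock': 0.1, 'joints': array([ 1.22740396,  0.43516903,  0.02498613,  1.57397459, -0.01158808,
        1.13396888, -0.07509093]), 'dq': array([-0.00056584, -0.00122539, -0.00098078, -0.00177221, -0.00045498,
       -0.00034147, -0.00073827]), 'joint_efforts': array([ 2.84026399e-03, -6.69128823e+01,  9.88118649e-01, -3.15145576e+01,
       -6.04369864e-02,  3.75125441e-02,  5.37027319e-06]), 'position': array([ 0.14888182, -0.6065641 ,  0.226026  ]), 'ee_rot': array([-3.11753250e+00, -3.77058232e-01,  4.79506918e-04]), 'force': array([-0.14879963, -0.12327664, -0.12089923]), 'ft_torque': array([-0.02866726,  0.02891625,  0.05333609]), 'gripper_force': 0.0, 'width': 1.0030895313345016} 0.0188
```

View pics/side0.png

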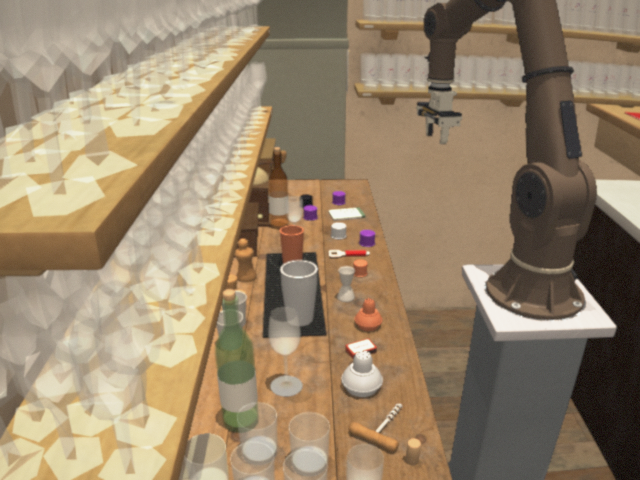

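View pics/top0.png

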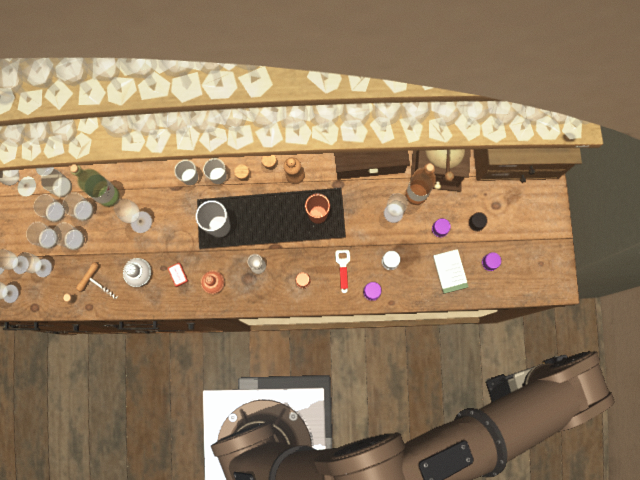

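The top view shows: steel tin (212,220), copper tin (317,208), steel strainer (137,272), copper strainer (213,282), jigger (257,264), goblet (394,211) and wine glass (135,215).

- **Steel cap candidates:** silver (391,260), black (478,221), purple (442,227), (492,261) and (373,291). I choose the silver one.
- **Copper cap candidates:** orange (303,280), corks (242,172), (269,161) and (69,297). I choose (303,280).

I'll check these choices in a crop.

```bash
python3 - <<'E'
import cv2,numpy as np
t=cv2.imread('pics/top0.png')[185:310,110:420]; s=cv2.imread('pics/side0.png')[185:410,250:400]
t=cv2.resize(t,None,fx=2.5,fy=2.5,interpolation=2); cv2.imwrite('pics/ct.png',t)
s=cv2.resize(s,None,fx=2.66,fy=2.66,interpolation=2); cv2.imwrite('pics/cs.png',s)
E
```

```text
(no output)
```

View pics/ct.png

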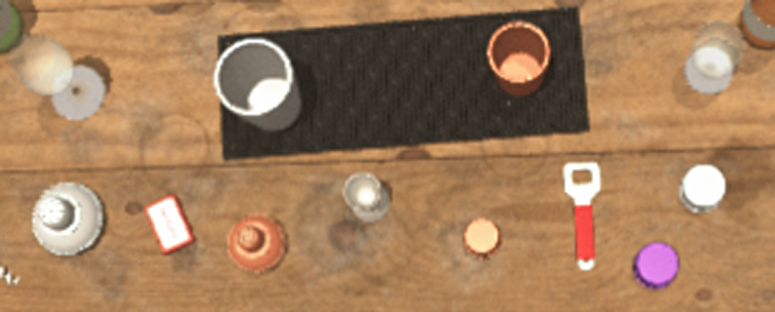

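View pics/cs.png

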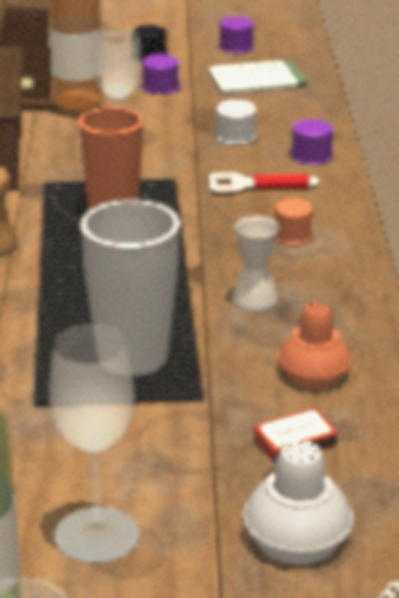

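The crops confirm the choices. The silver cap is at ct (703,188) with a plain flat top, and the copper cap at ct (481,237). The strainers are at ct (68,218) and ct (257,243), and the rims at ct (255,77) and ct (519,54). Next I'll measure them with colour masks.

```bash
cat > seg.py <<'E'
from h import *
def blob(d,box,kind):
    x0,y0,x1,y1=box; f=cv2.resize(d['frame'][y0:y1,x0:x1],None,fx=4,fy=4,interpolation=cv2.INTER_CUBIC)
    h=cv2.cvtColor(f,cv2.COLOR_RGB2HSV).astype(int); r=f.astype(int)
    if kind=='grey': m=(h[...,1]<60)&(h[...,2]>70)
    elif kind=='white': m=(h[...,1]<50)&(h[...,2]>195)
    elif kind=='cu': m=(h[...,0]<=11)&(h[...,1]>90)&(h[...,2]>90)
    m=cv2.morphologyEx(m.astype(np.uint8)*255,cv2.MORPH_OPEN,np.ones((5,5)))
    c=max(cv2.findContours(m,cv2.RETR_EXTERNAL,cv2.CHAIN_APPROX_NONE)[0],key=cv2.contourArea)
    c=(c.reshape(-1,2)+.5)/4-.5+[x0,y0]; c=c.astype(np.float32)
    return c,m,f
def info(c):
    (cx,cy),r=cv2.minEnclosingCircle(c); e=cv2.fitEllipse(c)
    return np.round([cx,cy,r,*e[0],*e[1],c[:,0].min(),c[:,0].max(),c[:,1].min(),c[:,1].max()],1).tolist()
E
python3 - <<'E'
from seg import *
t,s=cam('top'),cam('side')
T={'st':((118,250,158,294),'grey'),'sc':((198,262,230,300),'cu'),'cs':((378,246,406,276),'grey'),'cc':((292,268,316,294),'cu'),'ts':((190,196,236,242),'grey'),'tc':((300,190,334,226),'cu'),'jg':((242,250,272,280),'grey')}
S={'st':((335,342,392,402),'grey'),'sc':((350,295,390,335),'cu'),'cs':((328,218,352,242),'grey'),'cc':((350,256,374,280),'cu'),'ts':((275,256,325,330),'grey'),'tc':((275,222,310,268),'cu'),'jg':((332,262,358,304),'grey')}
rows=[]
for d,B in((t,T),(s,S)):
    ims=[]
    for k,(b,kd) in B.items():
        c,m,f=blob(d,b,kd); print(k,info(c))
        g=f.copy(); cv2.drawContours(g,[(((c-[b[0],b[1]])+.5)*4-.5).astype(int)],-1,(0,255,0),1)
        ims.append(cv2.copyMakeBorder(g,0,max(0,296-g.shape[0]),0,4,cv2.BORDER_CONSTANT)[:296])
    rows.append(np.hstack(ims))
w=max(r.shape[1] for r in rows); im=np.vstack([cv2.copyMakeBorder(r,0,0,0,w-r.shape[1],cv2.BORDER_CONSTANT) for r in rows])
im=cv2.resize(im,(800,int(im.shape[0]*800/w)),interpolation=cv2.INTER_AREA); cv2.imwrite('pics/m.png',im[...,::-1]); print(im.shape)
E
```

```text
st [136.8, 272.2, 14.8, 136.6, 272.1, 27.6, 29.2, 122.6, 150.6, 257.6, 286.4]
sc [212.4, 281.8, 11.8, 212.3, 281.9, 22.5, 22.8, 200.9, 223.6, 270.9, 293.1]
cs [390.4, 259.9, 10.0, 390.6, 259.7, 17.6, 19.5, 381.4, 399.9, 250.4, 269.4]
cc [303.2, 282.2, 7.3, 303.0, 281.4, 11.2, 13.4, 296.4, 310.1, 279.4, 287.6]
ts [212.6, 218.6, 20.4, 212.7, 217.8, 31.7, 39.8, 195.1, 229.6, 199.4, 236.9]
tc [317.0, 205.4, 12.9, 316.9, 203.8, 20.2, 24.5, 304.4, 329.9, 192.6, 213.4]
jg [256.0, 263.4, 10.0, 256.3, 263.5, 14.9, 20.0, 247.9, 264.9, 254.4, 272.9]
st [362.8, 368.7, 28.1, 361.5, 371.9, 38.1, 55.8, 341.4, 382.1, 341.6, 396.6]
sc [368.5, 314.4, 16.8, 368.1, 316.0, 25.6, 32.2, 354.1, 381.9, 297.6, 331.1]
cs [338.1, 230.6, 9.4, 338.2, 230.5, 15.8, 18.1, 330.9, 345.6, 222.1, 238.9]
cc [360.0, 268.1, 9.4, 360.1, 268.6, 14.9, 17.2, 353.1, 366.9, 259.1, 276.6]
ts [294.2, 295.5, 39.1, 296.5, 294.5, 41.5, 81.3, 274.6, 317.6, 258.1, 329.4]
tc [290.8, 243.8, 19.9, 291.3, 242.1, 24.5, 41.5, 278.9, 303.1, 224.6, 262.1]
jg [346.1, 283.8, 17.5, 345.9, 284.6, 15.4, 41.3, 337.4, 353.6, 266.4, 301.1]
(450, 800, 3)
```

View pics/m.png

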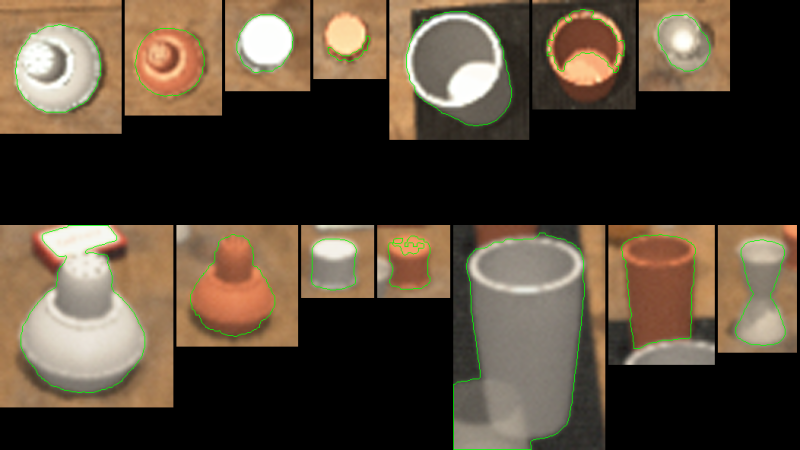

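The contours follow the strainer flanges, caps and tins well. Now the tops and rims by brightness, triangulated across the two views.

```bash
cat > meas.py <<'E'
from h import *
def bright(d,box,thr,cu=False):
    x0,y0,x1,y1=box; f=cv2.resize(d['frame'][y0:y1,x0:x1],None,fx=4,fy=4,interpolation=cv2.INTER_CUBIC)
    h=cv2.cvtColor(f,cv2.COLOR_RGB2HSV); m=(h[...,2]>thr)&((h[...,0]<14) if cu else (h[...,1]<60))
    n,l,st,_=cv2.connectedComponentsWithStats(m.astype(np.uint8)); i=1+np.argmax(st[1:,4])
    p=np.argwhere(l==i)[:,::-1]; c=cv2.convexHull(p.astype(np.float32)).reshape(-1,2)
    c=(c+.5)/4-.5+[x0,y0]; e=cv2.fitEllipse(c.astype(np.float32)); return np.array(e[0]),np.round(e[1],1)
E
python3 - <<'E'
from meas import *
t,s=cam('top'),cam('side')
a={k:bright(t,b,th,c) for k,b,th,c in[('cs',(378,246,406,276),200,0),('cc',(292,268,316,294),225,1),('ts',(190,196,236,242),185,0),('tc',(300,190,334,226),145,1)]}
b={k:bright(s,bb,th,c) for k,bb,th,c in[('cs',(328,218,352,242),195,0),('ts',(275,256,325,300),175,0),('tc',(275,222,310,248),135,1)]}
b['cc']=(np.array([360.0,261.8]),0)
a['st']=(np.array([132.1,269.7]),0);b['st']=(np.array([362.6,354.2]),0)
a['sc']=(np.array([210.6,280.7]),0);b['sc']=(np.array([368.9,300.5]),0)
for k,z in dict(cs=.035,cc=.033,ts=.137,tc=.107,st=.076,sc=.066).items():
    p,e=tri(t,a[k][0],s,b[k][0]); print(k,a[k],b[k],'tri',p.round(4),'gap',round(e,4),'topz',onz(t,a[k][0],z)[:2].round(4))
print('flange',onz(t,(136.7,272.2),.018),onz(t,(212.4,281.9),.016))
print('jig',onz(t,(254.5,261),.076),'goblet foot',onz(t,(394,214),0),'wine',onz(t,(141,222),0))
print('capbase',[ (k,tri(t,a[k][0],s,b[k][0])[0][2].round(4)) for k in ('cs','cc')])
E
```

```text
cs (array([391.22277832, 258.66885376]), array([16.5, 17.1])) (array([338.38308716, 225.36810303]), array([ 6.9, 14.4])) tri [ 0.479  -0.3496  0.0364] gap 0.002 topz [ 0.4802 -0.3499]
cc (array([300.76940918, 274.34899902]), array([4.1, 8. ])) (array([360. , 261.8]), 0) tri [ 0.44 -0.11  0.04] gap 0.0124 topz [ 0.4472 -0.1107]
ts (array([210.6348877 , 215.35206604]), array([30.2, 31.7])) (array([298.43823242, 268.80783081]), array([18.4, 36.9])) tri [0.5888 0.1091 0.1375] gap 0.0013 topz [0.5896 0.1092]
tc (array([316.99053955, 205.45007324]), array([24.8, 25.1])) (array([288.63418579, 234.7631073 ]), array([29.9, 35.9])) tri [ 0.6174 -0.1599  0.0938] gap 0.0023 topz [ 0.6128 -0.1599]
st (array([132.1, 269.7]), 0) (array([362.6, 354.2]), 0) tri [0.4667 0.3316 0.0749] gap 0.0 topz [0.4665 0.3312]
sc (array([210.6, 280.7]), 0) (array([368.9, 300.5]), 0) tri [0.4339 0.1227 0.0638] gap 0.001 topz [0.4331 0.1224]
flange [0.46867616 0.33656487 0.018     ] [0.43675239 0.12686377 0.016     ]
jig [0.47946822 0.00585007 0.076     ] goblet foot [ 0.60910827 -0.3681278   0.        ] wine [0.61287359 0.33321787 0.        ]
capbase [('cs', np.float64(0.0364)), ('cc', np.float64(0.04))]
```

```bash
python3 - <<'E'
from h import *
t,s=cam('top'),cam('side')
P={'st':(.4687,.3366,.076),'sc':(.4368,.1269,.066),'cc':onz(t,(302.75,279.5),.033),'tc':(.6128,-.1599,.107)}
W={'t':{'st':(137,270),'sc':(213,281),'cc':(303,281),'tc':(317,206)},'s':{'st':(362,365),'sc':(368,310),'cc':(360,266),'tc':(291,238)}}
R=[]
for d,n in((t,'t'),(s,'s')):
    L=[]
    for k in P:
        x,y=W[n][k]; z=10; h=20 if 1 else 0
        g=cv2.resize(d['frame'][y-h:y+h,x-h:x+h],None,fx=5,fy=5,interpolation=cv2.INTER_CUBIC)
        u=(proj(d,P[k])[0]-[x-h,y-h]+.5)*5-.5; cv2.drawMarker(g,tuple(int(v) for v in u),(0,0,255),cv2.MARKER_CROSS,12,1)
        print(n,k,proj(d,P[k])[0].round(1),np.round(P[k],4)); L.append(g)
    R.append(np.hstack(L))
cv2.imwrite('pics/z.png',np.vstack(R)[...,::-1])
E
```

```text
t st [130.2 268.9] [0.4687 0.3366 0.076 ]
t sc [208.9 279.3] [0.4368 0.1269 0.066 ]
t cc [302.8 279.5] [ 0.4334 -0.1155  0.033 ]
t tc [317.  205.4] [ 0.6128 -0.1599  0.107 ]
s st [361.8 355.4] [0.4687 0.3366 0.076 ]
s sc [368.  300.7] [0.4368 0.1269 0.066 ]
s cc [359.9 262.7] [ 0.4334 -0.1155  0.033 ]
s tc [290.7 230.3] [ 0.6128 -0.1599  0.107 ]
```

View pics/z.png

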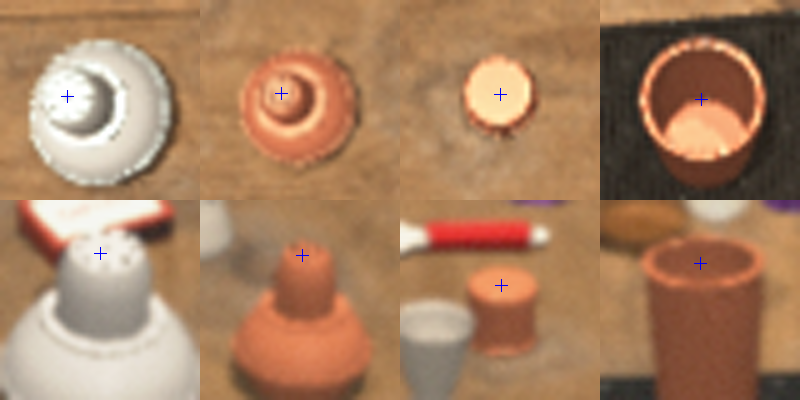

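The crosses projected from the top-view positions sit on the tips and rims in both views, so the measured positions and heights agree within about 2 mm. I'll check the shelf clearance and work out the first move.

```bash
cat > go.py <<'E'
import sys; from h import *
from scipy.spatial.transform import Rotation as Ro
o=arm.observe(); R=Ro.from_rotvec(o['ee_rot'])
T=Ro.from_matrix(np.diag([1.,-1,-1])); Y=float(sys.argv[4]) if len(sys.argv)>4 else 0
p=o['position']; d=np.array([float(v) for v in sys.argv[1:4]])-p
W=Ro.from_euler('z',Y,degrees=True)*T
print('t',round(o['clock'],2),'pos',p.round(4),'F',o['force'].round(1),'w',round(o['width']*.092,4),'gf',round(o['gripper_force'],1))
print('shift now-axes',(R.inv().apply(d)/.4).round(4),'level-axes',(W.inv().apply(d)/.4).round(4),'turn',((R.inv()*W).as_rotvec(degrees=True)/120).round(4),'mm',(d*1000).round(1))
E
python3 - <<'E'
from h import *
t,s=cam('top'),cam('side')
for a,b in(((602,147),(270,108)),((602,147),(270,28)),((580,100),(270,28))): print(tri(t,a,s,b))
print(onz(t,(373,291),.035),onz(t,(177,273),.01),onz(t,(343,270),.005))
E
python3 go.py .4685 .336 .23
```

```text
(array([ 0.69986172, -0.863037  ,  0.27673993]), np.float64(0.009309645875655498))
(array([ 0.64419431, -0.72767552,  0.55697329]), np.float64(0.09048149859519565))
(array([ 0.68564073, -0.68261418,  0.57491161]), np.float64(0.0029461951643989567))
[ 0.39651137 -0.29782378  0.035     ] [0.46457833 0.22544408 0.01      ] [ 0.45914315 -0.22263722  0.005     ]
t 0.5 pos [ 0.149  -0.607   0.2267] F [0.4 0.5 0.3] w 0.0917 gf 0.0
shift now-axes [ 1.3377 -2.099  -0.0082] level-axes [ 0.7986 -2.3574 -0.0082] turn [-0.     -0.      0.1149] mm [319.5 943.    3.3]
```

```bash
python3 -m creep '[[0,0,0,0,0,0.0575],[0,0,0,0,0,0.0574],[0.0565,-0.064,-0.004,0,0,0],[0.0565,-0.064,-0.004,0,0,0],[0.0565,-0.064,-0.004,0,0,0],[0.0565,-0.064,-0.004,0,0,0],[0.0565,-0.064,-0.004,0,0,0],[0.0565,-0.064,-0.004,0,0,0],[0.0565,-0.064,-0.004,0,0,0],[0.0565,-0.064,-0.004,0,0,0],[0.0565,-0.064,-0.004,0,0,0],[0.0565,-0.064,-0.004,0,0,0],[0.0565,-0.064,-0.004,0,0,0],[0.0565,-0.064,-0.004,0,0,0],[0,0,0,0,0,0],[0,0,0,0,0,0]]' -1; python3 go.py .45 .1 .25
python3 - <<'E'
from h import *
t=cam('top')
print([onz(t,p,.28).round(3) for p in((317,158),(212,162),(317,150))])
E
```

```text
clock: 1.83
position: [0.4217, -0.2979, 0.2461]
ee_rot: [-3.141, -0.007, -0.001]
force: [-0.3, -0.2, -0.8]
width: 0.999
gripper_force: 0.0
t 1.83 pos [ 0.4217 -0.2979  0.2461] F [-0.3 -0.2 -0.8] w 0.0919 gf 0.0
shift now-axes [ 0.0753 -0.9944 -0.0094] level-axes [ 0.0707 -0.9947 -0.0097] turn [-0.0001 -0.0004  0.0022] mm [ 28.3 397.9   3.9]
[array([ 0.681, -0.165,  0.28 ]), array([0.682, 0.08 , 0.28 ]), array([ 0.701, -0.166,  0.28 ])]
```

```bash
python3 -m creep '[[0.0069,-0.0932,0,0,0,0.0022],[0.0069,-0.0932,0,0,0,0],[0.0069,-0.0932,0,0,0,0],[0.0069,-0.0932,0,0,0,0],[0.0069,-0.0932,0,0,0,0],[0.0069,-0.0932,0,0,0,0],[0.0069,-0.0932,0,0,0,0],[0.0069,-0.0932,0,0,0,0],[0.0069,-0.0932,0,0,0,0],[0.0069,-0.0932,0,0,0,0],[0.0069,-0.0932,0,0,0,0],[0.0069,-0.0932,0,0,0,0],[0.0069,-0.0932,0,0,0,0],[0.0069,-0.0932,0,0,0,0],[0.0069,-0.0932,0,0,0,0],[0.0069,-0.0932,0,0,0,0],[0.0069,-0.0932,0,0,0,0],[0,0,0,0,0,0],[0,0,0,0,0,0],[0,0,0,0,0,0]]'; python3 go.py .4685 .336 .049
```

```text
clock: 3.55
position: [0.4707, 0.3321, 0.2454]
ee_rot: [3.14, -0.01, -0.0]
force: [0.8, -1.4, -0.3]
width: 1.0
gripper_force: 0.0
t 3.55 pos [0.4707 0.3321 0.2454] F [ 0.8 -1.4 -0.3] w 0.092 gf 0.0
shift now-axes [-0.0053 -0.0106  0.491 ] level-axes [-0.0054 -0.0098  0.491 ] turn [ 0.0007  0.0001 -0.003 ] mm [  -2.2    3.9 -196.4]
```

```bash
python3 -m creep '[[-0.0053,-0.0106,0.05,0,0,-0.003],[0,0,0.08,0,0,0],[0,0,0.08,0,0,0],[0,0,0.08,0,0,0],[0,0,0.07,0,0,0],[0,0,0.05,0,0,0],[0,0,0.04,0,0,0],[0,0,0.03,0,0,0],[0,0,0,0,0,0],[0,0,0,0,0,0]]'; python3 go.py .4685 .336 .049; python3 -c "
from h import *
t=cam('side');g=t['frame'][280:420,280:460];cv2.imwrite('pics/g1.png',cv2.resize(g,None,fx=4,fy=4)[...,::-1])"
```

```text
clock: 4.38
position: [0.4683, 0.3367, 0.054]
ee_rot: [3.141, 0.0, -0.0]
force: [-0.8, -0.8, 0.4]
width: 1.0
gripper_force: 0.0
t 4.38 pos [0.4683 0.3367 0.054 ] F [-0.8 -0.8  0.4] w 0.092 gf 0.0
shift now-axes [0.0005 0.0018 0.0126] level-axes [0.0005 0.0019 0.0126] turn [0.0004 0.     0.    ] mm [ 0.2 -0.7 -5. ]
```

View pics/g1.png

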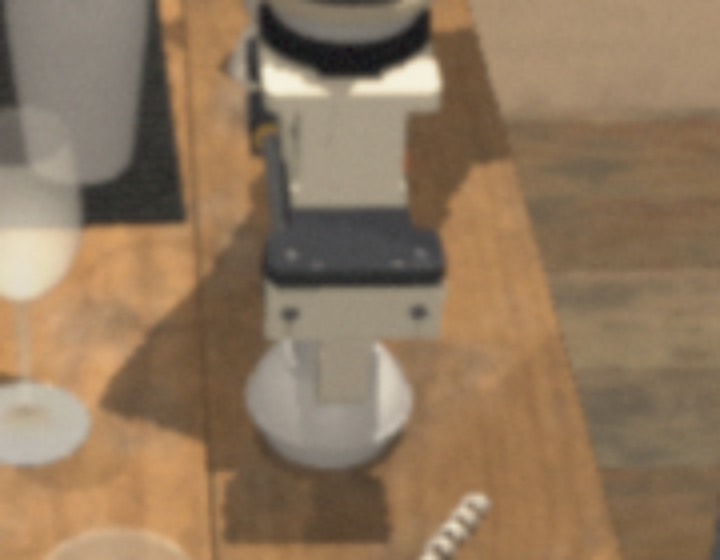

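The gripper straddles the steel strainer. The finger is centred at about u=366 and the flange at about u=362.5, so I'll check whether perspective explains that.

```bash
python3 - <<'E'
from h import *
s=cam('side'); print(proj(s,[[.4683,.396,.054],[.4683,.396,.07],[.4685,.336,.018],[.4725,.336,.018]]))
f=s['frame'].astype(int)
for v in (370,374,378): print(v,f[v,338:390].sum(1)//3)
E
```

```text
[[364.32191481 385.35496993]
 [364.69720874 378.36717813]
 [360.70318314 379.54128439]
 [358.61229697 379.57778999]]
370 [ 80  81  84  85  84  88 103 127 143 149 152 153 153 154 157 139 129 126
 128 129 126 121 134 138 138 139 139 139 135 140 138 136 140 137 134 136
 163 195 200 187 160 135 119 118 114 116 115 117 118 113 116 120]
374 [ 82  84  81  91 113 129 141 145 152 154 159 161 163 162 161 148 139 136
 134 133 125 121 135 138 137 138 139 137 138 139 137 139 140 138 137 140
 165 200 206 202 196 183 161 137 123 115 114 112 113 110 115 122]
378 [ 87  86  95 116 132 135 143 146 152 152 154 158 159 161 164 158 147 142
 145 142 136 127 134 138 137 136 137 138 138 137 137 137 139 139 139 145
 167 198 205 198 193 184 178 174 161 123 109 111 118 122 129 132]
```

```bash
python3 -m creep '[[0.004,0.0018,0.006,0,0,0],[0,0,0.006,0,0,0],[0,0,0,0,0,0],[0,0,0,0,0,0]]'; python3 -m creep '[[0,0,0,0,0,0],[0,0,0,0,0,0],[0,0,0,0,0,0],[0,0,0,0,0,0],[0,0,0,0,0,0],[0,0,0,0,0,0],[0,0,0,0,0,0],[0,0,0,0,0,0]]' 1 20; python3 go.py .4685 .336 .049
```

```text
clock: 4.82
position: [0.4694, 0.3373, 0.0493]
ee_rot: [3.142, 0.003, 0.0]
force: [-0.4, -0.2, 0.4]
width: 0.997
gripper_force: 0.0
clock: 5.48
position: [0.4693, 0.3373, 0.0491]
ee_rot: [3.142, 0.003, -0.0]
force: [-0.1, 0.5, -0.3]
width: 0.471
gripper_force: 0.0
t 5.48 pos [0.4693 0.3373 0.0491] F [-0.1  0.5 -0.3] w 0.0434 gf 0.0
shift now-axes [-0.0021  0.0032  0.0003] level-axes [-0.0021  0.0032  0.0003] turn [0.     0.     0.0008] mm [-0.8 -1.3 -0.1]
```

```bash
python3 -m creep '[[0,0,0,0,0,0],[0,0,0,0,0,0],[0,0,0,0,0,0],[0,0,0,0,0,0],[0,0,0,0,0,0],[0,0,-0.02,0,0,0],[0,0,-0.06,0,0,0],[0,0,-0.09,0,0,0],[0,0,-0.09,0,0,0],[0,0,-0.09,0,0,0],[0,0,-0.06,0,0,0],[0,0,-0.02,0,0,0],[0,0,0,0,0,0]]'; python3 go.py .5893 .1091 .215
```

```text
clock: 6.57
position: [0.4701, 0.3381, 0.2237]
ee_rot: [-3.139, -0.003, -0.006]
force: [-0.4, -0.2, -2.6]
width: 0.384
gripper_force: 20.0
t 6.57 pos [0.4701 0.3381 0.2237] F [-0.4 -0.2 -2.6] w 0.0353 gf 20.0
shift now-axes [0.297  0.573  0.0215] level-axes [0.298  0.5725 0.0218] turn [-0.0012 -0.0017  0.0008] mm [ 119.2 -229.    -8.7]
```

```bash
python3 -m creep '[[0.02,0.038,0,-0.0012,-0.0017,0],[0.034,0.066,0,0,0,0],[0.034,0.066,0,0,0,0],[0.034,0.066,0,0,0,0],[0.034,0.066,0,0,0,0],[0.034,0.066,0,0,0,0],[0.034,0.066,0,0,0,0],[0.034,0.066,0,0,0,0],[0.026,0.05,0,0,0,0],[0.012,0.022,0,0,0,0],[0,0,0,0,0,0],[0,0,0,0,0,0],[0,0,0,0,0,0]]'; python3 go.py .5893 .1091 .163
python3 -c "
from h import *
t=cam('side');save(t,'pics/p1.png');t2=cam('top');save(t2,'pics/p1t.png');a=t['frame'][140:340,240:380];b=t2['frame'][140:290,140:290];
cv2.imwrite('pics/p1c.png',np.hstack([cv2.resize(a,(420,600)),cv2.resize(b,(380,600))])[...,::-1])"
```

```text
clock: 7.65
position: [0.5869, 0.1108, 0.2206]
ee_rot: [3.14, 0.007, -0.008]
force: [-0.3, 0.4, -2.3]
width: 0.385
gripper_force: 20.0
t 7.65 pos [0.5869 0.1108 0.2206] F [-0.3  0.4 -2.3] w 0.0354 gf 20.0
shift now-axes [0.0066 0.0042 0.1441] level-axes [0.0059 0.0044 0.1441] turn [0.0007 0.0024 0.002 ] mm [  2.4  -1.7 -57.6]
```

View pics/p1c.png

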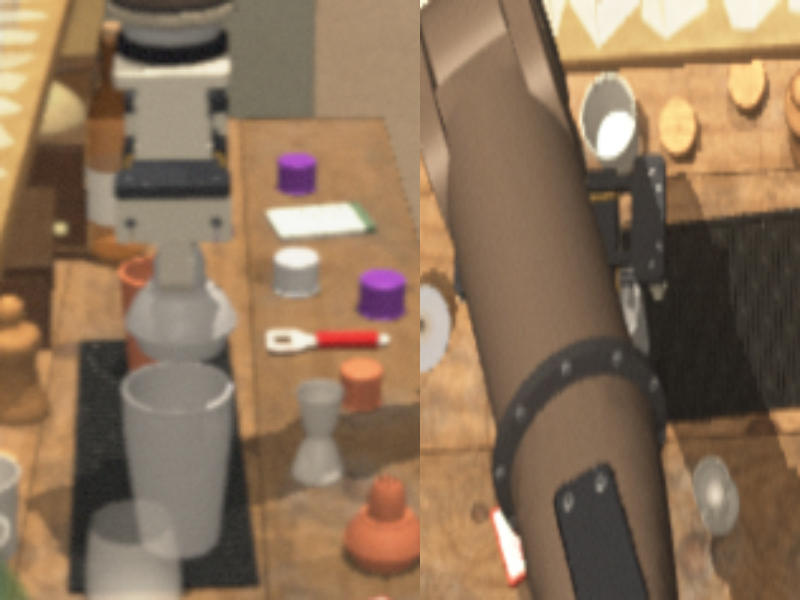

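The side view shows the strainer over the tin, with the flange centre at crop x=181 and the rim centre at 177. That is about 2.5 mm short in x, which matches the pose error.

```bash
python3 -m creep '[[0.0062,0.0043,0,0.0007,0.0024,0.002],[0,0,0.02,0,0,0],[0,0,0.03,0,0,0],[0,0,0.03,0,0,0],[0,0,0.02,0,0,0],[0,0,0.01,0,0,0],[0,0,0.005,0,0,0],[0,0,0,0,0,0],[0,0,0,0,0,0]]'; python3 go.py .5893 .1091 .168
```

```text
clock: 8.5
position: [0.5908, 0.1072, 0.1754]
ee_rot: [3.141, -0.004, 0.003]
force: [0.0, 1.3, -1.9]
width: 0.388
gripper_force: 20.0
t 8.5 pos [0.5908 0.1072 0.1754] F [ 0.   1.3 -1.9] w 0.0357 gf 20.0
shift now-axes [-0.0038 -0.0047  0.0185] level-axes [-0.0037 -0.0047  0.0185] turn [ 0.0004 -0.0008 -0.0011] mm [-1.5  1.9 -7.4]
```

```bash
python3 -m creep '[[-0.003,-0.004,0.005,0,0,0],[0,0,0.005,0,0,0],[0,0,0.004,0,0,0],[0,0,0,0,0,0],[0,0,0,0,0,0]]'; python3 go.py .5893 .1091 .168
```

```text
clock: 8.92
position: [0.5899, 0.1087, 0.1701]
ee_rot: [3.141, -0.004, 0.004]
force: [0.6, -0.5, 1.6]
width: 0.385
gripper_force: 20.0
t 8.92 pos [0.5899 0.1087 0.1701] F [ 0.6 -0.5  1.6] w 0.0354 gf 20.0
shift now-axes [-0.0016 -0.0011  0.0051] level-axes [-0.0016 -0.0011  0.0051] turn [ 0.0004 -0.0012 -0.0012] mm [-0.6  0.4 -2.1]
```

Contact is at z=0.170, as expected. A slight press, then release and lift.

```bash
python3 -m creep '[[0,0,0.003,0,0,0],[0,0,0.003,0,0,0],[0,0,0,0,0,0]]'; python3 go.py .5893 .1091 .168; python3 -m creep '[[0,0,0,0,0,0],[0,0,0,0,0,0],[0,0,0,0,0,0],[0,0,0,0,0,0],[0,0,-0.01,0,0,0],[0,0,-0.04,0,0,0],[0,0,-0.08,0,0,0],[0,0,-0.08,0,0,0],[0,0,0,0,0,0]]' -1;  python3 go.py .4365 .1265 .25
python3 -c "
from h import *
t=cam('side');a=t['frame'][200:340,240:380]
cv2.imwrite('pics/p2.png',cv2.resize(a,(560,560))[...,::-1])"
```

```text
clock: 9.17
position: [0.591, 0.109, 0.1699]
ee_rot: [3.141, -0.004, 0.009]
force: [-3.0, -1.0, 19.1]
width: 0.383
gripper_force: 20.0
t 9.17 pos [0.591  0.109  0.1699] F [-3.  -1.  19.1] w 0.0352 gf 20.0
shift now-axes [-0.0043 -0.0004  0.0048] level-axes [-0.0043 -0.0004  0.0049] turn [ 0.0003 -0.0027 -0.0012] mm [-1.7  0.1 -1.9]
clock: 9.92
position: [0.592, 0.1099, 0.2577]
ee_rot: [-3.14, 0.004, -0.016]
force: [1.0, 1.0, 2.4]
width: 0.972
gripper_force: 0.0
t 9.92 pos [0.592  0.1099 0.2577] F [1.  1.  2.4] w 0.0895 gf 0.0
shift now-axes [-0.3891 -0.0405  0.0154] level-axes [-0.3888 -0.0414  0.0192] turn [-0.0006 -0.0048 -0.0011] mm [-155.5   16.6   -7.7]
```

View pics/p2.png

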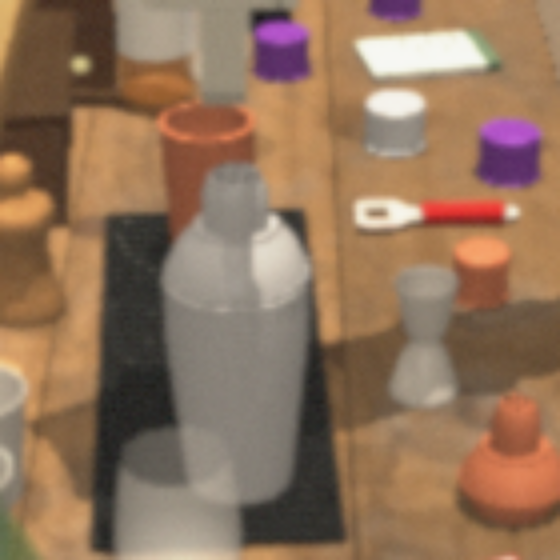

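The strainer is seated flush in the steel tin (flange line at crop y≈290). Next the copper strainer.

```bash
python3 -m creep '[[-0.04,-0.004,0,-0.0006,-0.0048,-0.001],[-0.07,-0.0075,0,0,0,0],[-0.07,-0.0075,0,0,0,0],[-0.07,-0.0075,0,0,0,0],[-0.07,-0.0075,0,0,0,0],[-0.05,-0.005,0,0,0,0],[-0.02,-0.002,0,0,0,0],[0,0,0,0,0,0],[0,0,0,0,0,0],[0,0,0,0,0,0]]';  python3 go.py .4365 .1265 .041
```

```text
clock: 10.8
position: [0.4346, 0.1248, 0.2523]
ee_rot: [3.139, -0.002, -0.013]
force: [0.9, 0.5, -0.4]
width: 1.001
gripper_force: 0.0
t 10.8 pos [0.4346 0.1248 0.2523] F [ 0.9  0.5 -0.4] w 0.0921 gf 0.0
shift now-axes [ 0.0091 -0.0053  0.5281] level-axes [ 0.0048 -0.0041  0.5282] turn [ 0.001   0.0039 -0.0006] mm [   1.9    1.7 -211.3]
```

```bash
python3 -m creep '[[0.006,-0.0045,0.04,0.001,0.0039,0],[0,0,0.08,0,0,0],[0,0,0.09,0,0,0],[0,0,0.09,0,0,0],[0,0,0.08,0,0,0],[0,0,0.06,0,0,0],[0,0,0.04,0,0,0],[0,0,0.02,0,0,0],[0,0,0,0,0,0],[0,0,0,0,0,0]]';  python3 go.py .4365 .1265 .041;python3 -c "
from h import *
s=cam('side');f=s['frame'];g=cv2.resize(f[260:350,320:420],(700,630))[:600];cv2.imwrite('pics/g2.png',g[...,::-1])
p=arm.observe()['position'];print(proj(s,[[p[0],p[1]+.06,p[2]+.01],[.4365,.1265,.016]]))
for v in (302,305,320,322,324): print(v,f[v,345:392].astype(int)[:,[0,2]].T.tolist())"
```

```text
clock: 11.63
position: [0.4362, 0.127, 0.0524]
ee_rot: [3.141, -0.001, -0.001]
force: [0.7, -0.3, 0.9]
width: 1.002
gripper_force: 0.0
t 11.63 pos [0.4362 0.127  0.0524] F [ 0.7 -0.3  0.9] w 0.0922 gf 0.0
shift now-axes [0.0009 0.0012 0.0284] level-axes [0.0009 0.0012 0.0284] turn [ 0.0001  0.0004 -0.0003] mm [  0.3  -0.5 -11.4]
[[370.84062137 316.94047654]
 [367.22516492 319.70321534]]
302 [[110, 110, 108, 104, 98, 95, 90, 86, 82, 73, 72, 73, 77, 87, 94, 96, 98, 102, 108, 119, 133, 134, 142, 153, 155, 153, 152, 153, 153, 151, 153, 151, 150, 129, 115, 110, 107, 108, 103, 99, 94, 99, 100, 107, 109, 113, 109], [81, 80, 80, 76, 69, 68, 62, 60, 57, 52, 51, 47, 52, 58, 62, 62, 64, 64, 60, 54, 62, 80, 108, 122, 124, 122, 122, 120, 122, 120, 123, 119, 117, 91, 69, 62, 59, 60, 58, 56, 48, 57, 54, 60, 59, 62, 58]]
305 [[99, 101, 101, 104, 102, 102, 97, 102, 96, 93, 92, 86, 84, 87, 89, 93, 94, 102, 118, 131, 135, 137, 146, 152, 156, 155, 155, 156, 150, 154, 152, 149, 139, 118, 109, 115, 113, 113, 110, 108, 106, 112, 122, 139, 148, 165, 168], [63, 61, 61, 64, 67, 67, 60, 62, 60, 55, 59, 55, 55,
[... 744 characters left out ...]
4, 156, 185, 191, 188, 177, 172, 169, 167, 159, 158, 153, 156, 156, 160, 163], [59, 60, 61, 60, 61, 62, 61, 58, 60, 56, 55, 61, 60, 68, 62, 61, 64, 62, 63, 62, 61, 61, 64, 67, 70, 66, 65, 61, 59, 64, 62, 59, 63, 73, 75, 73, 74, 83, 85, 81, 77, 77, 77, 80, 80, 83, 80]]
324 [[114, 118, 117, 115, 116, 115, 118, 118, 115, 111, 106, 107, 121, 136, 146, 151, 157, 157, 151, 147, 147, 152, 153, 153, 152, 153, 151, 150, 149, 145, 143, 140, 151, 171, 165, 146, 150, 158, 159, 158, 155, 158, 155, 149, 145, 146, 149], [61, 64, 65, 63, 62, 59, 63, 63, 58, 59, 57, 52, 57, 57, 60, 62, 63, 64, 63, 58, 59, 64, 65, 65, 64, 66, 66, 61, 61, 58, 56, 55, 61, 69, 64, 63, 72, 78, 79, 80, 75, 79, 78, 75, 75, 73, 75]]
```

Finger and strainer show the same residual of +1.1 px, so they are aligned.

```bash
python3 -m creep '[[0.001,0.001,0.015,0,0,0],[0,0,0.013,0,0,0],[0,0,0,0,0,0],[0,0,0,0,0,0]]'; python3 go.py .4365 .1265 .041; python3 -m creep '[[0,0,0,0,0,0],[0,0,0,0,0,0],[0,0,0,0,0,0],[0,0,0,0,0,0],[0,0,0,0,0,0],[0,0,0,0,0,0],[0,0,0,0,0,0],[0,0,0,0,0,0],[0,0,0,0,0,0],[0,0,0,0,0,0],[0,0,0,0,0,0],[0,0,0,0,0,0],[0,0,0,0,0,0]]' 1 20; python3 go.py .4365 .1265 .041
```

```text
clock: 12.02
position: [0.436, 0.1263, 0.0412]
ee_rot: [3.141, -0.001, -0.001]
force: [-0.2, 0.2, 0.1]
width: 1.001
gripper_force: 0.0
t 12.02 pos [0.436  0.1263 0.0412] F [-0.2  0.2  0.1] w 0.0921 gf 0.0
shift now-axes [ 0.0014 -0.0004  0.0005] level-axes [ 0.0014 -0.0004  0.0005] turn [ 0.0002  0.0002 -0.0002] mm [ 0.5  0.2 -0.2]
clock: 13.1
position: [0.436, 0.1265, 0.0412]
ee_rot: [3.141, -0.0, -0.001]
force: [0.2, 0.9, -0.5]
width: 0.295
gripper_force: 19.9
t 13.1 pos [0.436  0.1265 0.0412] F [ 0.2  0.9 -0.5] w 0.0271 gf 19.9
shift now-axes [0.0013 0.0001 0.0004] level-axes [0.0013 0.0001 0.0004] turn [ 0.0001  0.0002 -0.0001] mm [ 0.5 -0.  -0.2]
```

```bash
python3 -m creep '[[0,0,-0.02,0,0,0],[0,0,-0.06,0,0,0],[0,0,-0.09,0,0,0],[0,0,-0.09,0,0,0],[0,0,-0.09,0,0,0],[0,0,-0.09,0,0,0],[0,0,-0.04,0,0,0],[0.02,0.034,0,0,0,0],[0.04,0.065,0,0,0,0],[0.048,0.0777,0,0,0,0],[0.048,0.0777,0,0,0,0],[0.048,0.0777,0,0,0,0],[0.048,0.0777,0,0,0,0],[0.048,0.0777,0,0,0,0],[0.048,0.0777,0,0,0,0],[0.048,0.0777,0,0,0,0],[0.035,0.058,0,0,0,0],[0,0,0,0,0,0],[0,0,0,0,0,0],[0,0,0,0,0,0]]'; python3 go.py .6128 -.1599 .134
```

```text
clock: 14.77
position: [0.6078, -0.1529, 0.2332]
ee_rot: [-3.141, -0.0, 0.002]
force: [-0.3, 0.3, -1.2]
width: 0.3
gripper_force: 19.9
t 14.77 pos [ 0.6078 -0.1529  0.2332] F [-0.3  0.3 -1.2] w 0.0276 gf 19.9
shift now-axes [0.0128 0.0176 0.2479] level-axes [0.0125 0.0174 0.248 ] turn [-0.0005  0.0006  0.0001] mm [  5.   -7.  -99.2]
```

```bash
python3 -m creep '[[0.0128,0.0176,0.02,0,0,0],[0,0,0.04,0,0,0],[0,0,0.05,0,0,0],[0,0,0.05,0,0,0],[0,0,0.03,0,0,0],[0,0,0.01,0,0,0],[0,0,0,0,0,0],[0,0,0,0,0,0]]'; python3 go.py .6128 -.1599 .134;python3 -c "
from h import *
s=cam('side');t=cam('top');a=s['frame'][180:290,250:350];b=t['frame'][150:260,260:380]
cv2.imwrite('pics/p3.png',np.hstack([cv2.resize(a,(400,440)),cv2.resize(b,(400,440))])[...,::-1])"
```

```text
clock: 15.43
position: [0.6139, -0.1607, 0.1539]
ee_rot: [3.141, 0.0, 0.001]
force: [0.5, 0.5, -0.4]
width: 0.297
gripper_force: 19.9
t 15.43 pos [ 0.6139 -0.1607  0.1539] F [ 0.5  0.5 -0.4] w 0.0273 gf 19.9
shift now-axes [-0.0028 -0.002   0.0496] level-axes [-0.0027 -0.002   0.0496] turn [ 0.0001 -0.0002  0.0001] mm [ -1.1   0.8 -19.9]
```

View pics/p3.png

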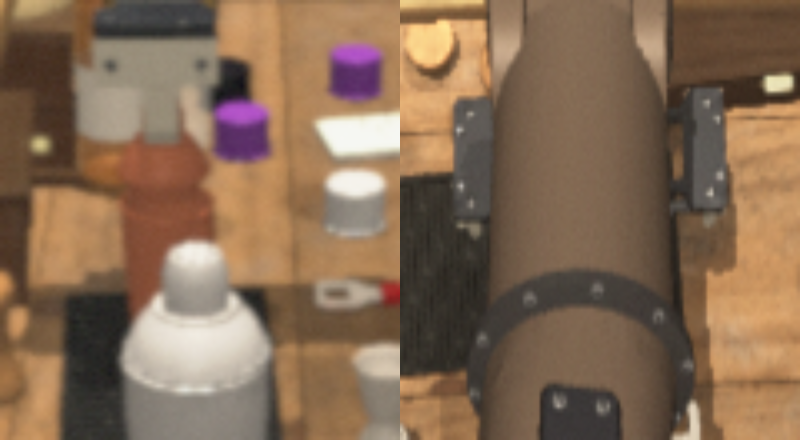

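The copper strainer sits just above its tin, centred at crop x≈165 against 168 for the rim, so it needs to go about 1.5 mm back in x. Lowering.

```bash
python3 -m creep '[[-0.0035,-0.0018,0.01,0,0,0],[0,0,0.015,0,0,0],[0,0,0.012,0,0,0],[0,0,0.008,0,0,0],[0,0,0,0,0,0],[0,0,0,0,0,0]]'; python3 go.py .6128 -.1599 .134
```

```text
clock: 16.03
position: [0.6119, -0.1603, 0.1349]
ee_rot: [3.141, -0.001, -0.001]
force: [0.2, -0.8, -1.2]
width: 0.294
gripper_force: 20.0
t 16.03 pos [ 0.6119 -0.1603  0.1349] F [ 0.2 -0.8 -1.2] w 0.027 gf 20.0
shift now-axes [ 0.0021 -0.0009  0.0023] level-axes [ 0.0021 -0.0009  0.0023] turn [ 0.0001  0.0004 -0.0002] mm [ 0.9  0.4 -0.9]
```

```bash
python3 -m creep '[[0,0,0.003,0,0,0],[0,0,0.003,0,0,0],[0,0,0.002,0,0,0],[0,0,0,0,0,0]]'; python3 go.py .6128 -.1599 .134; python3 -m creep '[[0,0,0,0,0,0],[0,0,0,0,0,0],[0,0,0,0,0,0],[0,0,0,0,0,0],[0,0,0,0,0,0],[0,0,-0.01,0,0,0],[0,0,-0.04,0,0,0],[0,0,-0.08,0,0,0],[0,0,-0.08,0,0,0],[0,0,0,0,0,0]]' -1;  python3 go.py .48 -.3498 .22
```

```text
clock: 16.37
position: [0.6131, -0.1605, 0.1335]
ee_rot: [3.141, -0.001, 0.004]
force: [-1.7, -0.1, 8.2]
width: 0.298
gripper_force: 20.0
t 16.37 pos [ 0.6131 -0.1605  0.1335] F [-1.7 -0.1  8.2] w 0.0274 gf 20.0
shift now-axes [-0.0008 -0.0015 -0.0013] level-axes [-0.0008 -0.0015 -0.0013] turn [ 0.0005 -0.0011 -0.0002] mm [-0.3  0.6  0.5]
clock: 17.2
position: [0.6153, -0.1604, 0.2228]
ee_rot: [3.14, -0.001, 0.014]
force: [0.6, 0.3, 1.2]
width: 0.969
gripper_force: 0.0
t 17.2 pos [ 0.6153 -0.1604  0.2228] F [0.6 0.3 1.2] w 0.0891 gf 0.0
shift now-axes [-0.3381  0.4737  0.0048] level-axes [-0.3383  0.4736  0.0071] turn [ 0.0008 -0.0043 -0.0002] mm [-135.3 -189.4   -2.8]
```

```bash
python3 -m creep '[[-0.024,0.034,0,0.0008,-0.0043,0],[-0.046,0.064,0,0,0,0],[-0.046,0.064,0,0,0,0],[-0.046,0.064,0,0,0,0],[-0.046,0.064,0,0,0,0],[-0.046,0.064,0,0,0,0],[-0.046,0.064,0,0,0,0],[-0.03,0.044,0,0,0,0],[-0.009,0.012,0,0,0,0],[0,0,0,0,0,0],[0,0,0,0,0,0]]';  python3 go.py .48 -.3498 .012;python3 -c "
from h import *
s=cam('side');t=cam('top');b=t['frame'][160:260,270:370];a=s['frame'][160:260,270:370]
cv2.imwrite('pics/p4.png',np.hstack([cv2.resize(a,(400,400)),cv2.resize(b,(400,400))])[...,::-1])"
```

```text
clock: 18.12
position: [0.477, -0.349, 0.217]
ee_rot: [-3.14, 0.0, 0.014]
force: [-0.1, 1.0, 0.1]
width: 0.997
gripper_force: 0.0
t 18.12 pos [ 0.477 -0.349  0.217] F [-0.1  1.   0.1] w 0.0917 gf 0.0
shift now-axes [0.0121 0.003  0.5125] level-axes [0.0076 0.0019 0.5126] turn [-0.001   0.0042 -0.    ] mm [   3.    -0.8 -205. ]
```

View pics/p4.png

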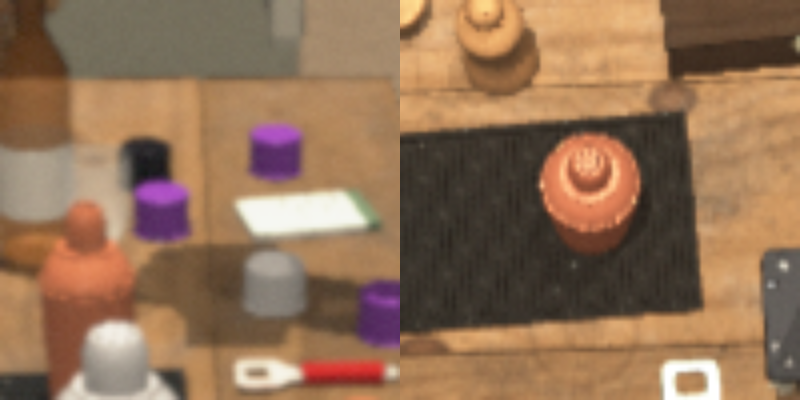

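The copper strainer is home and level in both views (top crop (590,184)). Descending to the silver cap.

```bash
python3 -m creep '[[0.01,0.0025,0.04,-0.001,0.0042,0],[0,0,0.08,0,0,0],[0,0,0.09,0,0,0],[0,0,0.09,0,0,0],[0,0,0.06,0,0,0],[0,0,0.04,0,0,0],[0,0,0.02,0,0,0],[0,0,0,0,0,0],[0,0,0,0,0,0]]';  python3 go.py .48 -.3498 .012;python3 -c "
from h import *
s=cam('side');f=s['frame']
p=arm.observe()['position'];print(proj(s,[[p[0],p[1]+.06,p[2]+.01],[.48,-.3498,.02]]))
for v in (214,217,220,228,231,234): print(v,f[v,322:356].astype(int)[:,[0,2]].T.tolist())"
```

```text
clock: 18.97
position: [0.4811, -0.3502, 0.0493]
ee_rot: [3.141, 0.002, -0.0]
force: [0.7, 0.4, -0.1]
width: 0.999
gripper_force: 0.0
t 18.97 pos [ 0.4811 -0.3502  0.0493] F [ 0.7  0.4 -0.1] w 0.0919 gf 0.0
shift now-axes [-0.0028 -0.0009  0.0933] level-axes [-0.0028 -0.0009  0.0933] turn [0.0002 0.     0.0005] mm [ -1.1   0.4 -37.3]
[[338.33189697 226.0505885 ]
 [337.62216756 230.28996519]]
214 [[162, 169, 169, 165, 166, 168, 163, 156, 184, 234, 244, 240, 216, 167, 149, 151, 147, 151, 151, 149, 173, 226, 244, 246, 246, 246, 246, 247, 246, 247, 246, 246, 246, 246], [78, 83, 83, 86, 88, 90, 93, 105, 151, 215, 234, 227, 191, 144, 120, 121, 118, 120, 120, 120, 144, 206, 235, 241, 240, 241, 242, 243, 243, 243, 243, 243, 243, 243]]
217 [[159, 169, 173, 173, 168, 166, 165, 162, 158, 152, 187, 233, 240, 217, 166, 151, 151, 152, 151, 155, 171, 208, 222, 225, 224, 215, 208, 214, 207, 205, 201, 195, 192, 185], [78, 82, 86, 88, 87, 85, 89, 88, 93, 101, 153, 215, 227, 192, 138, 121, 120, 122, 120, 123, 137, 176, 194, 201, 198, 185, 177, 183, 176, 176, 169, 163, 159, 151]]
220 [[167, 169, 176, 17
[... 548 characters left out ...]
28, 129, 124, 124, 122, 117, 104, 85, 68, 69, 68, 65, 69, 73, 78, 77, 76]]
231 [[95, 95, 93, 87, 89, 86, 87, 90, 98, 113, 126, 131, 135, 136, 136, 141, 140, 140, 139, 134, 133, 128, 127, 115, 102, 90, 91, 90, 88, 89, 83, 84, 86, 96], [49, 48, 47, 44, 48, 47, 48, 53, 67, 94, 112, 118, 119, 119, 120, 125, 123, 124, 123, 119, 118, 114, 114, 99, 73, 53, 52, 48, 46, 52, 50, 47, 45, 52]]
234 [[105, 100, 99, 95, 91, 92, 94, 95, 100, 117, 129, 131, 134, 139, 138, 141, 138, 138, 138, 133, 132, 129, 123, 117, 109, 107, 102, 105, 98, 94, 86, 85, 91, 96], [56, 54, 49, 53, 48, 51, 56, 58, 71, 97, 114, 116, 116, 122, 122, 125, 123, 121, 122, 118, 118, 114, 107, 97, 77, 64, 55, 59, 55, 52, 52, 49, 50, 55]]
```

Finger and cap again agree, both +0.6 px.

```bash
python3 -m creep '[[-0.0015,0,0.03,0,0,0],[0,0,0.035,0,0,0],[0,0,0.02,0,0,0],[0,0,0.008,0,0,0],[0,0,0,0,0,0]]'; python3 -m creep '[[0,0,0,0,0,0],[0,0,0,0,0,0],[0,0,0,0,0,0],[0,0,0,0,0,0],[0,0,0,0,0,0],[0,0,0,0,0,0],[0,0,0,0,0,0],[0,0,0,0,0,0],[0,0,0,0,0,0],[0,0,0,0,0,0],[0,0,0,0,0,0]]' 1 15; python3 go.py .48 -.3498 .012
```

```text
clock: 19.43
position: [0.4792, -0.3507, 0.0111]
ee_rot: [3.141, -0.001, -0.002]
force: [-0.7, -0.3, 0.3]
width: 1.0
gripper_force: 0.0
clock: 20.35
position: [0.4796, -0.3509, 0.0117]
ee_rot: [3.141, -0.001, -0.001]
force: [-0.6, 2.1, 1.6]
width: 0.489
gripper_force: 15.0
t 20.35 pos [ 0.4796 -0.3509  0.0117] F [-0.6  2.1  1.6] w 0.045 gf 15.0
shift now-axes [ 0.0011 -0.0027 -0.0007] level-axes [ 0.0011 -0.0027 -0.0007] turn [ 0.0003  0.0003 -0.0002] mm [0.4 1.1 0.3]
```

```bash
python3 -m creep '[[0,0,-0.03,0,0,0],[0,0,-0.08,0,0,0],[0,0,-0.1,0,0,0],[0,0,-0.1,0,0,0],[0,0,-0.1,0,0,0],[0,0,-0.1,0,0,0],[0,0,-0.06,0,0,0],[0,0,0,0,0,0]]'; python3 go.py .5903 .109 .24; python3 -m creep '[[0.01,-0.04,0,0,0,0],[0.02,-0.08,0,0,0,0],[0.022,-0.091,0,0,0,0],[0.022,-0.091,0,0,0,0],[0.022,-0.091,0,0,0,0],[0.022,-0.091,0,0,0,0],[0.022,-0.091,0,0,0,0],[0.022,-0.091,0,0,0,0],[0.022,-0.091,0,0,0,0],[0.022,-0.091,0,0,0,0],[0.022,-0.091,0,0,0,0],[0.022,-0.091,0,0,0,0],[0.022,-0.08,0,0,0,0],[0.011,-0.04,0,0,0,0],[0,0,0,0,0,0],[0,0,0,0,0,0],[0,0,0,0,0,0]]'; python3 go.py .5903 .109 .218
```

```text
clock: 21.02
position: [0.4822, -0.3519, 0.247]
ee_rot: [3.135, -0.001, 0.013]
force: [0.8, -0.6, -0.7]
width: 0.489
gripper_force: 15.0
t 21.02 pos [ 0.4822 -0.3519  0.247 ] F [ 0.8 -0.6 -0.7] w 0.045 gf 15.0
shift now-axes [ 0.2697 -1.1525  0.0125] level-axes [ 0.2702 -1.1524  0.0174] turn [ 0.003  -0.0039 -0.0002] mm [108.1 460.9  -7. ]
clock: 22.43
position: [0.5927, 0.1079, 0.2392]
ee_rot: [3.14, -0.002, -0.002]
force: [-0.1, -1.2, -1.4]
width: 0.488
gripper_force: 15.0
t 22.43 pos [0.5927 0.1079 0.2392] F [-0.1 -1.2 -1.4] w 0.0449 gf 15.0
shift now-axes [-0.006  -0.0028  0.0529] level-axes [-0.0061 -0.0027  0.0529] turn [ 0.0009  0.0006 -0.0006] mm [ -2.4   1.1 -21.2]
```

```bash
python3 -m creep '[[-0.005,-0.002,0,0,0,0],[0,0,0,0,0,0],[0,0,0,0,0,0]]'; python3 go.py .5903 .109 .18; cat > ext.py <<'E'
import sys; from h import *
s=cam('side'); f=cv2.cvtColor(s['frame'],cv2.COLOR_RGB2HSV).astype(int)
u0,u1,v0,v1,k=*map(int,sys.argv[1:5]),sys.argv[5]
for v in range(v0,v1,3):
    m=(f[v,u0:u1,1]<55)&(f[v,u0:u1,2]>60) if k=='g' else (f[v,u0:u1,0]<=11)&(f[v,u0:u1,1]>90)
    i=np.flatnonzero(m)+u0; print(v,(i.min(),i.max(),(i.min()+i.max())/2) if len(i) else None)
E
python3 ext.py 268 330 215 290 g; python3 -c "
from h import *
s=cam('side');p=arm.observe()['position'];print(p,proj(s,[[p[0],p[1],p[2]-.012],[.59,.109,.197],[.59,.109,.137]]))
cv2.imwrite('pics/p5.png',cv2.resize(s['frame'][180:300,250:350],(500,600))[...,::-1])"
```

```text
clock: 22.68
position: [0.5909, 0.1089, 0.2395]
ee_rot: [3.14, -0.003, -0.001]
force: [0.2, 0.3, -1.1]
width: 0.485
gripper_force: 15.0
t 22.68 pos [0.5909 0.1089 0.2395] F [ 0.2  0.3 -1.1] w 0.0446 gf 15.0
shift now-axes [-0.0014 -0.0005  0.1486] level-axes [-0.0014 -0.0003  0.1486] turn [ 0.0005  0.0003 -0.0009] mm [ -0.6   0.1 -59.5]
215 (np.int64(287), np.int64(307), np.float64(297.0))
218 (np.int64(287), np.int64(307), np.float64(297.0))
221 (np.int64(288), np.int64(306), np.float64(297.0))
224 (np.int64(288), np.int64(306), np.float64(297.0))
227 (np.int64(288), np.int64(306), np.float64(297.0))
230 (np.int64(287), np.int64(306), np.float64(296.5))
233 (np.int64(292), np.int64(302), np.float64(297.0))
236 None
239 None
242 (np.int64(294), np.int64(303), np.float64(298.5))
245 (np.int64(292), np.int64(304), np.float64(298.0))
248 (np.int64(291), np.int64(306), np.float64(298.5))
251 (np.int64(291), np.int64(329), np.float64(310.0))
254 (np.int64(270), np.int64(329), np.float64(299.5))
257 (np.int64(287), np.int64(313), np.float64(300.0))
260 (np.int64(269), np.int64(315), np.float64(292.0))
263 (np.int64(271), np.int64(316), np.float64(293.5))
266 (np.int64(280), np.int64(317), np.float64(298.5))
269 (np.int64(279), np.int64(317), np.float64(298.0))
272 (np.int64(280), np.int64(317), np.float64(298.5))
275 (np.int64(280), np.int64(317), np.float64(298.5))
278 (np.int64(277), np.int64(317), np.float64(297.0))
281 (np.int64(280), np.int64(318), np.float64(299.0))
284 (np.int64(280), np.int64(317), np.float64(298.5))
287 (np.int64(281), np.int64(316), np.float64(298.5))
[0.59100766 0.10928204 0.23941764] [[296.37578966 230.68669845]
 [297.11220079 243.79392729]
 [297.59997535 268.90548955]]
```

View pics/p5.png

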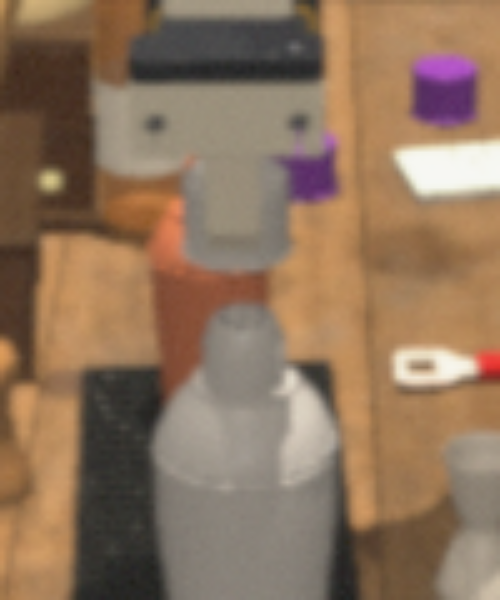

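The cap is above the strainer neck, about 2 mm too far in x (297.0 against 298.4). I'll correct that and lower.

```bash
python3 -m creep '[[-0.005,0,0.02,0,0,0],[0,0,0.03,0,0,0],[0,0,0.03,0,0,0],[0,0,0.025,0,0,0],[0,0,0.02,0,0,0],[0,0,0.012,0,0,0],[0,0,0.006,0,0,0],[0,0,0,0,0,0],[0,0,0,0,0,0]]'; python3 go.py .589 .109 .179
```

```text
clock: 23.53
position: [0.5892, 0.1101, 0.1823]
ee_rot: [3.141, -0.0, -0.0]
force: [-0.2, 0.6, -0.5]
width: 0.486
gripper_force: 15.0
t 23.53 pos [0.5892 0.1101 0.1823] F [-0.2  0.6 -0.5] w 0.0448 gf 15.0
shift now-axes [-0.0005  0.0028  0.0082] level-axes [-0.0005  0.0028  0.0082] turn [ 0.0002  0.0001 -0.0001] mm [-0.2 -1.1 -3.3]
```

```bash
python3 -m creep '[[0,0.001,0.005,0,0,0],[0,0,0.004,0,0,0],[0,0,0.003,0,0,0],[0,0,0.002,0,0,0],[0,0,0,0,0,0]]'; python3 go.py .589 .109 .179; python3 -m creep '[[0,0,0,0,0,0],[0,0,0,0,0,0],[0,0,0,0,0,0],[0,0,0,0,0,0],[0,0,0,0,0,0],[0,0,-0.02,0,0,0],[0,0,-0.06,0,0,0],[0,0,-0.08,0,0,0],[0,0,0,0,0,0]]' -1;  python3 go.py .4335 -.1155 .24
```

```text
clock: 23.95
position: [0.5902, 0.1099, 0.1786]
ee_rot: [3.141, -0.001, 0.005]
force: [-1.7, -2.0, 13.0]
width: 0.488
gripper_force: 15.0
t 23.95 pos [0.5902 0.1099 0.1786] F [-1.7 -2.  13. ] w 0.0449 gf 15.0
shift now-axes [-0.003   0.0022 -0.001 ] level-axes [-0.003   0.0022 -0.001 ] turn [ 0.0001 -0.0014 -0.0003] mm [-1.2 -0.9  0.4]
clock: 24.7
position: [0.5916, 0.1109, 0.2468]
ee_rot: [-3.14, 0.0, -0.012]
force: [1.7, -0.2, 1.4]
width: 0.993
gripper_force: 0.0
t 24.7 pos [0.5916 0.1109 0.2468] F [ 1.7 -0.2  1.4] w 0.0914 gf 0.0
shift now-axes [-0.3953  0.5661  0.0131] level-axes [-0.3953  0.566   0.017 ] turn [-0.0008 -0.0036 -0.0001] mm [-158.1 -226.4   -6.8]
```

The cap bottomed at 0.1786, as expected. Next the copper cap, checking the steel one from above on the way.

```bash
python3 -m creep '[[-0.03,0.043,0,-0.0008,-0.0036,0],[-0.053,0.076,0,0,0,0],[-0.053,0.076,0,0,0,0],[-0.053,0.076,0,0,0,0],[-0.053,0.076,0,0,0,0],[-0.053,0.076,0,0,0,0],[-0.05,0.07,0,0,0,0],[-0.035,0.05,0,0,0,0],[-0.014,0.023,0,0,0,0],[0,0,0,0,0,0],[0,0,0,0,0,0]]';  python3 go.py .4335 -.1155 .05
```

```text
clock: 25.62
position: [0.4316, -0.1168, 0.2428]
ee_rot: [3.139, -0.003, -0.011]
force: [-0.3, 0.2, 0.8]
width: 1.003
gripper_force: 0.0
t 25.62 pos [ 0.4316 -0.1168  0.2428] F [-0.3  0.2  0.8] w 0.0923 gf 0.0
shift now-axes [ 0.0081 -0.0046  0.4819] level-axes [ 0.0047 -0.0033  0.4819] turn [ 0.0012  0.0033 -0.0008] mm [   1.9    1.3 -192.8]
```

```bash
python3 -m creep '[[0.006,-0.0035,0.05,0.0012,0.0033,0],[0,0,0.09,0,0,0],[0,0,0.09,0,0,0],[0,0,0.09,0,0,0],[0,0,0.08,0,0,0],[0,0,0.05,0,0,0],[0,0,0.03,0,0,0],[0,0,0,0,0,0],[0,0,0,0,0,0]]';  python3 go.py .4335 -.1155 .012;python3 ext.py 346 374 264 279 c; python3 -c "
from h import *
s=cam('side');f=s['frame']
p=arm.observe()['position'];print(proj(s,[[p[0],p[1]+.06,p[2]+.01],[.4335,-.1155,.02]]))
for v in (248,252,256): print(v,f[v,345:380].astype(int)[:,[0,2]].T.tolist())"
```

```text
clock: 26.37
position: [0.434, -0.114, 0.05]
ee_rot: [-3.14, -0.003, 0.003]
force: [-0.1, -0.4, 0.1]
width: 0.998
gripper_force: 0.0
t 26.37 pos [ 0.434 -0.114  0.05 ] F [-0.1 -0.4  0.1] w 0.0918 gf 0.0
shift now-axes [-0.001   0.0039  0.095 ] level-axes [-0.0011  0.0038  0.095 ] turn [-0.0006  0.001   0.0008] mm [ -0.5  -1.5 -38. ]
264 (np.int64(353), np.int64(357), np.float64(355.0))
267 (np.int64(354), np.int64(366), np.float64(360.0))
270 (np.int64(355), np.int64(366), np.float64(360.5))
273 (np.int64(354), np.int64(367), np.float64(360.5))
276 (np.int64(354), np.int64(365), np.float64(359.5))
[[361.82981509 264.0746289 ]
 [359.71420723 267.14100554]]
248 [[183, 179, 178, 179, 172, 167, 168, 170, 168, 166, 155, 149, 144, 142, 149, 153, 151, 154, 154, 154, 153, 152, 158, 162, 165, 166, 170, 165, 166, 166, 168, 170, 167, 169, 175], [91, 87, 88, 90, 99, 107, 109, 106, 104, 103, 100, 96, 97, 105, 115, 123, 120, 124, 123, 123, 122, 120, 115, 108, 103, 103, 105, 100, 103, 104, 103, 106, 103, 102, 98]]
252 [[193, 189, 186, 189, 188, 187, 188, 187, 187, 187, 189, 186, 182, 158, 149, 149, 153, 151, 151, 153, 157, 163, 201, 230, 216, 188, 179, 173, 168, 165, 169, 173, 177, 178, 175], [105, 61, 46, 46, 47, 43, 45, 46, 41, 41, 43, 37, 61, 91, 114, 119, 123, 120, 120, 122, 124, 131, 161, 191, 155, 105, 89, 83, 82, 79, 84, 86, 86, 86, 86]]
256 [[99, 103, 109, 108, 106, 108, 109, 111, 109, 109, 109, 107, 114, 132, 146, 154, 149, 154, 154, 155, 150, 150, 138, 125, 121, 115, 113, 110, 112, 106, 108, 106, 107, 106, 107], [48, 42, 46, 41, 43, 47, 43, 52, 47, 47, 48, 44, 64, 97, 116, 123, 119, 121, 123, 122, 121, 117, 98, 75, 65, 56, 58, 57, 58, 56, 59, 56, 58, 57, 58]]
```

The residuals are 0.8 and 0.6 px, so it's aligned. Grasping the copper cap.

```bash
python3 -m creep '[[-0.001,0.0035,0.03,0,0.001,0],[0,0,0.035,0,0,0],[0,0,0.02,0,0,0],[0,0,0.01,0,0,0],[0,0,0,0,0,0]]'; python3 -m creep '[[0,0,0,0,0,0],[0,0,0,0,0,0],[0,0,0,0,0,0],[0,0,0,0,0,0],[0,0,0,0,0,0],[0,0,0,0,0,0],[0,0,0,0,0,0],[0,0,0,0,0,0],[0,0,0,0,0,0],[0,0,0,0,0,0],[0,0,0,0,0,0],[0,0,0,0,0,0]]' 1 15; python3 go.py .4335 -.1155 .012
```

```text
clock: 26.88
position: [0.4331, -0.1166, 0.0121]
ee_rot: [-3.141, 0.0, -0.001]
force: [-0.3, -0.4, -0.1]
width: 1.0
gripper_force: 0.0
clock: 27.88
position: [0.433, -0.1167, 0.0122]
ee_rot: [-3.141, 0.0, -0.001]
force: [-0.3, 0.3, 1.0]
width: 0.401
gripper_force: 15.0
t 27.88 pos [ 0.433  -0.1167  0.0122] F [-0.3  0.3  1. ] w 0.0369 gf 15.0
shift now-axes [ 0.0013 -0.003   0.0004] level-axes [ 0.0013 -0.003   0.0004] turn [-0.0001 -0.0004 -0.0001] mm [ 0.5  1.2 -0.2]
```

```bash
python3 -m creep '[[0,0,-0.03,0,0,0],[0,0,-0.08,0,0,0],[0,0,-0.1,0,0,0],[0,0,-0.1,0,0,0],[0,0,-0.1,0,0,0],[0,0,-0.07,0,0,0],[0.03,0.0073,0,0,0,0],[0.075,0.0182,0,0,0,0],[0.08,0.0194,0,0,0,0],[0.08,0.0194,0,0,0,0],[0.08,0.0194,0,0,0,0],[0.07,0.017,0,0,0,0],[0.034,0.008,0,0,0,0],[0,0,0,0,0,0],[0,0,0,0,0,0],[0,0,0,0,0,0]]'; python3 go.py .6125 -.1603 .195
```

```text
clock: 29.22
position: [0.6112, -0.16, 0.2039]
ee_rot: [-3.141, 0.0, 0.001]
force: [0.2, -0.0, -0.3]
width: 0.402
gripper_force: 15.0
t 29.22 pos [ 0.6112 -0.16    0.2039] F [ 0.2 -0.  -0.3] w 0.037 gf 15.0
shift now-axes [0.0032 0.0007 0.0222] level-axes [0.0031 0.0007 0.0222] turn [-0.0002  0.0003 -0.0001] mm [ 1.3 -0.3 -8.9]
```

```bash
python3 ext.py 274 306 190 236 c; python3 -c "
from h import *
s=cam('side');p=arm.observe()['position'];print(p,proj(s,[[p[0],p[1],p[2]-.01],[.6125,-.1603,.155],[.6125,-.1603,.109]]))
cv2.imwrite('pics/p6.png',cv2.resize(s['frame'][160:290,250:350],(460,598))[...,::-1])"
```

```text
190 (np.int64(284), np.int64(296), np.float64(290.0))
193 (np.int64(284), np.int64(297), np.float64(290.5))
196 (np.int64(284), np.int64(297), np.float64(290.5))
199 (np.int64(284), np.int64(297), np.float64(290.5))
202 None
205 None
208 None
211 (np.int64(289), np.int64(293), np.float64(291.0))
214 (np.int64(287), np.int64(295), np.float64(291.0))
217 (np.int64(286), np.int64(295), np.float64(290.5))
220 (np.int64(285), np.int64(305), np.float64(295.0))
223 (np.int64(283), np.int64(299), np.float64(291.0))
226 (np.int64(281), np.int64(301), np.float64(291.0))
229 (np.int64(280), np.int64(302), np.float64(291.0))
232 (np.int64(280), np.int64(302), np.float64(291.0))
235 (np.int64(281), np.int64(302), np.float64(291.5))
[ 0.61133574 -0.16011048  0.20445589] [[290.53058161 198.85018892]
 [290.40767958 213.17290462]
 [290.7941408  229.4927776 ]]
```

View pics/p6.png

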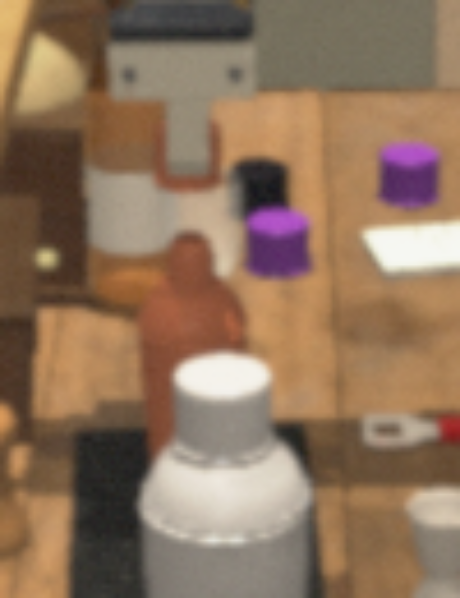

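The steel cap is fully down and level. The copper cap is centred over its neck (290.5 against 291.0). Lowering.

```bash
python3 -m creep '[[0,0,0.02,0,0,0],[0,0,0.03,0,0,0],[0,0,0.03,0,0,0],[0,0,0.025,0,0,0],[0,0,0.02,0,0,0],[0,0,0.012,0,0,0],[0,0,0.006,0,0,0],[0,0,0,0,0,0],[0,0,0,0,0,0]]'; python3 go.py .6115 -.1603 .143
```

```text
clock: 30.07
position: [0.6126, -0.1603, 0.1473]
ee_rot: [-3.141, 0.001, -0.002]
force: [0.4, 0.7, -1.3]
width: 0.404
gripper_force: 15.0
t 30.07 pos [ 0.6126 -0.1603  0.1473] F [ 0.4  0.7 -1.3] w 0.0372 gf 15.0
shift now-axes [-0.0028 -0.      0.0107] level-axes [-0.0028 -0.      0.0107] turn [-0.0001 -0.0005 -0.0002] mm [-1.1  0.  -4.3]
```

```bash
python3 -m creep '[[-0.001,0,0.006,0,0,0],[0,0,0.005,0,0,0],[0,0,0.003,0,0,0],[0,0,0.002,0,0,0],[0,0,0,0,0,0]]'; python3 go.py .6115 -.1603 .143; python3 -m creep '[[0,0,0,0,0,0],[0,0,0,0,0,0],[0,0,0,0,0,0],[0,0,0,0,0,0],[0,0,0,0,0,0],[0,0,-0.02,0,0,0],[0,0,-0.06,0,0,0],[0,0,-0.08,0,0,0],[0,0,-0.04,0,0,0],[-0.05,0,0,0,0,0],[-0.09,0,0,0,0,0],[-0.09,0,0,0,0,0],[-0.09,0,0,0,0,0],[-0.09,0,0,0,0,0],[-0.04,0,0,0,0,0],[0,0,0,0,0,0],[0,0,0,0,0,0]]' -1;  python3 -c "
from h import *
s=cam('side');t=cam('top');a=s['frame'][190:340,250:400];b=t['frame'][170:320,120:420]
cv2.imwrite('pics/p7.png',np.vstack([cv2.resize(a,(300,300),interpolation=2),np.zeros((0,300,3),np.uint8)])[...,::-1]) if 0 else cv2.imwrite('pics/p7.png',np.hstack([cv2.resize(a,(300,300)),cv2.resize(b,(500,300)[:1]+(300,))])[...,::-1])"
```

```text
clock: 30.48
position: [0.6137, -0.1604, 0.1431]
ee_rot: [3.141, -0.001, 0.008]
force: [-1.8, -0.1, 12.7]
width: 0.404
gripper_force: 15.1
t 30.48 pos [ 0.6137 -0.1604  0.1431] F [-1.8 -0.1 12.7] w 0.0372 gf 15.1
shift now-axes [-0.0055 -0.0003  0.0002] level-axes [-0.0055 -0.0003  0.0002] turn [ 0.0003 -0.0024 -0.0002] mm [-2.2  0.1 -0.1]
clock: 31.9
position: [0.4318, -0.1606, 0.2215]
ee_rot: [3.141, -0.002, 0.003]
force: [0.4, -0.4, 0.6]
width: 0.998
gripper_force: 0.0
```

View pics/p7.png

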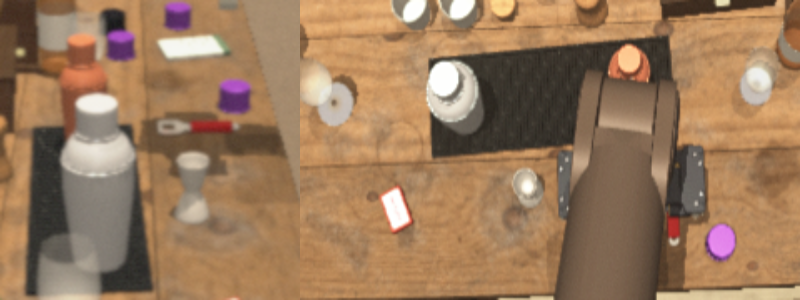

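Both shakers are assembled and upright. The side crop shows the caps at (97,112) and (82,50), the jigger and glasses haven't moved, and the gripper is clear. The copper cap bottomed at 0.1431, as expected. Handing in.

```bash
python3 -c "
from cell import arm
print(arm.sign_off())"
```

```text
the job is handed in; nothing more can be done
None
```

Both shakers are reassembled on their own tins and the job is handed in at about 32 s on the robot's clock; the strainers and caps stopped at the expected heights, and the jigger and glasses look undisturbed in the last pictures. The sign-off gave no verdict.

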